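# Wedge a mould plate up to the height finger

## Robot

A 7-joint arm with a two-finger parallel gripper is mounted at the origin on a cart in front of the work surface, level with it; the furniture and walls round the work are solid. World frame = base frame: x ahead of the robot, y to its left, z up, the work surface at z = 0. Lengths are in m, angles in rad, forces in N, time in s.
With the tool pointing down it reaches from about 0.425 to 0.95 m from the base axis. Payload 4.7 kg.
Tool frame: the origin (TCP) lies where the fingers leave the gripper's body, on its centre line; the fingertips stand 73 mm ahead of it and the grasp point (between the pads) lies 54 mm ahead of it; z points along the fingers, y is the line along which they close (so a half turn about z gives the same grasp; the last joint's range is limited). The gripper opens to 85 mm and grips with 20 to 120 N. Pads are 22 mm wide; open, the fingers measure 114 mm over their backs; the gripper's body (76 mm by 85 mm) begins 54 mm behind the grasp point. The pads swing forward as they close: fully open they stand 13 mm farther back than shut.
Start: joints at [1.179, 0.469, -0.049, 1.532, 0.024, 1.141, -0.082], TCP at [0.24, -0.631, 0.304] pointing down, gripper open.
Joint ranges: [-2.59, 2.59], [-0.33, 1.99], [-1.39, 1.29], [0.1, 2.45], [-1.04, 4.18], [0.21, 1.99], [-2.66, 2.66]. Speed limits (rad/s): [2.57, 2.57, 3.14, 3.14, 3.14, 3.14, 3.14].

## Interface

Orientations are given as a unit quaternion [x, y, z, w].
In Python, from bench import status, capture, camera_info, workorder gives the robot as it stands.
- The arm moves only by the tool drive_tool, never from a script. Its argument "moves" is one flat list of numbers, 5 for each row, row after row: the opening, from 0 (shut) to 1 (fully open), then the shift along the tool's x, y, z in m, then the turn about the tool's z in degrees. In form: [fingers, dx, dy, dz, yaw, fingers, dx, dy, dz, yaw, ...]. A call has 1 to 8 rows; each row shifts and turns the commanded pose from where the row before left it, along the tool's axes as they then stand; what a row does not reach is not made up. A row lasts 1/8 s, in which the tool goes at most 62.5 mm and 10.7 degrees, less where a joint would pass 70% of its speed; a pose out of reach is approached as far as the arm can. A call is refused whole if a number of a shift passes 0.0625 or a number of a turn 10.7, either way. A call with a gripper value outside its range is refused whole. The fingers move at their own pace and stop on an object; the grip force is fixed at half the most. Time passes only in rows, so rows that do not move let the fingers close. It gives the time, the measured TCP pose, the force, the opening and the grip force at its end, in the units of the state.
- status.get_state(): the state, without advancing time (a new reading comes with each control period).
- capture(name): name is "scene" or "side" or "wrist"; returns (picture, depth): 384x512x3 uint8, blue, green, red; 384x512 float32, m along the optical axis (not along the pixel's ray), 0 where there is no reading.
- camera_info(name): a dict with "mtx" (3x3 intrinsics, pixels), "eye" and "orientation" of the camera in the world. Camera axes: x right, y down, z forward; pixel columns grow to the right and rows downward; lengths in m; the calibration is good to about 2 mm. A picture is of the moment at which its call begins: read the wrist's pose just before it. camera_info takes no time and is no camera call; for the wrist camera it gives the pose at the moment of the call.
- workorder.hand_in(): hands the job in; it is judged then, once.
The state is a dict: "t": time; "joints": joint angles; "joint_vel": joint speeds; "effort": joint torques, N m; "eef_pos": TCP position; "eef_rot": TCP orientation; "wrist_force": force on the tool from outside, world axes, zero at the start; "moment": the same for the moment, N m; "gripper_width": finger opening in m; "gripper_force": force on a finger pad.
Only numpy, scipy, OpenCV 4.12 (cv2) and the standard library are available. Lean on these libraries where they do the work, as an engineer would, in place of code of your own. Each camera call takes 0.05 s, during which the arm holds its last target. There are 200 camera calls.

## Task

Set the mould plate to its angle for finishing: swing the gauge arm in over the plate until it meets its stop, then slide the steel wedge, thin end first, under the middle of the plate's open front edge, and push it in until the plate has risen just far enough to be lightly nipped against the gauge's finger. Never force the plate hard against the finger, let go of the wedge so that the plate stays up on it, and leave the other things on the bench alone.

Things in the scene. Friction and masses are not known exactly. Their poses are not given: they have to be found in the camera images.
- setting_base: Ground steel base, 350 x 170 x 20 mm, fixed. Origin: centre of its underside; x along its length, the way the wedge goes in; z up. Oiled top (friction about 0.35) at z 20 mm. In its frame: rests 8 mm high at x -7..15 mm with a free gap y -17..37 mm between them; rear dowel 8 mm high at x 115; stop pins behind the plate at x 136. The wedge enters along y = 10 mm over the bare apron, x -175..-10.
- mould_plate: Aluminium plate 140 x 90 x 24 mm with a round cavity, about 0.8 kg (varies), loose and level on the two front rests and the rear dowel, underside 8 mm over the base's top. Origin: centre of its underside; x as the base's x. Centred near x = 60, y = 10 mm of the base. Lifted at its front (its x = -70 mm) it tips up on the dowel; its stop pins keep it from sliding on.
- front_edge (a point): Middle of the plate's lower front edge, under which the wedge goes; 8 mm over the base's top at the start.
- wedge: Loose steel wedge 150 x 30 mm, 0.4 kg. Origin: centre of its underside; x points to the thin end. Ramp: 4 mm thick at x = 75 mm, 19.7 mm at x = -35 mm (1 in 7). Heel behind it: x -35..-75 mm, 30 mm wide, 28 mm high, to grip across its width. It meets the plate's edge some 28 mm in and brings the plate to the finger 60 to 100 mm in; let go, it stays by friction.
- wedge_tip (a point): Middle of the wedge's thin end, on its underside.
- gauge_arm: Steel arm of the gauge on an upright column (base frame x 30, y -60 mm). Origin on the column's axis, 52 mm over the base's top; its -x points along the arm to the knob. Parked along the base's -x (or up to 0.4 rad on); swings in clockwise from above, 90 degrees in all, to a firm stop, over the plate along the base's +y. Stiff: 2 N at the knob moves it; it stays where left.
- gauge_knob (a point): Centre of the top of the round black knob on the arm's end, 83 mm over the base's top, on a circle of 70 mm about the column; swung in it is at x 30, y 10 mm of the base. Knob 15 mm in diameter, 19 mm high; pinch it from above or push it. Under it a rigid steel finger, 8 mm thick, points down.
- finger_root (a point): Where the finger enters the arm's end (12 mm over the plate's top at the start). How far its tip stands down differs each time: 3 to 6.5 mm over the plate's top at the start; not measured, so feel for it. Lifting the plate takes an even push on the wedge (3 to 12 N); when the plate meets the finger the push climbs steeply. 1 to 15 N on the finger is a light nip; over 25 N harms the gauge.
- loupe: Black eye loupe, 34 mm diameter, 30 mm high, standing on the left; leave alone.
- hex_key: Dark hex key, 84 x 30 mm, lying on the right; leave alone.
- bushing: Steel guide bushing, 32 mm diameter, 52 mm high, standing on the right; leave alone.
- v_block: Small steel V block, 45 x 32 x 30 mm, on the left; leave alone.
Mind the look-alikes: they are no part of the job. There is more than one size of the wedge; the one meant has the size given above.

How it is judged:
By the outcome, as a careful person would: the job done as asked, in the order asked, and still so for the second after the job is handed in, with the robot touching nothing.
It also fails if it takes over 72 s, if anything falls off the work surface, if the arm or the gripper's body presses on something with over 40 N, if the wrist force passes 120 N, or if a joint passes its speed limit or range.

## Working session

There is one attempt and no reset: what is moved stays moved. The work goes in short steps, Python scripts to look and compute and a tool call to move; the robot and the scene stay as the last step left them, time stands still between calls to the robot, and variables do not carry over. Pictures are saved under pics/ and viewed, at most 11 in all, crops included, and the job is handed in when it is done.

Besides the shell and the picture viewer there is one more tool, called after ">>>" by a JSON object that holds its "fn" and its "kwargs". drive_tool: Moves the arm, as the interface text tells. Its arguments: {"type":"object","properties":{"moves":{"type":"array","items":{"type":"number"}}},"required":["moves"]}

```bash
mkdir -p pics; cat > h.py <<'E'
import numpy as np, cv2
from scipy.spatial.transform import Rotation as R
from bench import status, capture, camera_info, workorder
def cam(n):
    c=camera_info(n); return np.array(c["mtx"],float),np.array(c["eye"],float),c["orientation"]
def rot(o):
    o=np.array(o,float); return o if o.shape==(3,3) else R.from_quat(o).as_matrix()
def ray(c,u,v):
    K,e,o=c; d=rot(o)@np.linalg.solve(K,[u,v,1.]); return e,d
def onplane(c,u,v,z):
    e,d=ray(c,u,v); return e+d*(z-e[2])/d[2]
def pt(c,u,v,dep):
    e,d=ray(c,u,v); return e+d*dep
def cloud(c,dep):
    K,e,o=c; v,u=np.mgrid[:dep.shape[0],:dep.shape[1]]
    d=np.stack([u,v,np.ones_like(u)],-1)@np.linalg.inv(K).T@rot(o).T
    return e+d*dep[...,None]
def proj(c,P):
    K,e,o=c; q=K@(rot(o).T@(np.array(P)-e)); return q[:2]/q[2]
E
python3 - <<'E'
from h import *
for n in ("scene","side"):
    c=cam(n); im,d=capture(n); cv2.imwrite(f"pics/{n}0.png",im); np.savez(f"{n}0.npz",d=d,K=c[0],e=c[1],o=c[2])
    print(n,c[0].round(1).tolist(),c[1],c[2])
print(status.get_state())
E
```

```text
scene [[384.2, 0.0, 251.5], [0.0, 384.2, 193.1], [0.0, 0.0, 1.0]] [-0.31550702 -0.87885871  0.63361597] [ 0.77923721 -0.30817038  0.19265495 -0.51059226]
side [[378.7, 0.0, 257.5], [0.0, 378.7, 185.0], [0.0, 0.0, 1.0]] [0.17603622 1.15660786 0.60264808] [-0.09641951  0.82849654 -0.54623023  0.07700192]
{'t': 0.1, 'joints': array([ 1.17908053,  0.46936291, -0.04859679,  1.53356322,  0.02408353,
        1.14100216, -0.08231679]), 'joint_vel': array([-0.00083653, -0.00129197,  0.0004325 , -0.00280972,  0.00021021,
       -0.00110943, -0.00020028]), 'effort': array([ 5.78282288e-04, -5.11515927e+01, -4.70171298e-02, -2.38390267e+01,
        1.07905269e-02,  4.38944990e-03, -1.93557997e-05]), 'eef_pos': array([ 0.23944478, -0.63068217,  0.30296958]), 'eef_rot': array([ 9.83589677e-01,  1.80417794e-01, -1.80005646e-04, -8.56734901e-04]), 'wrist_force': array([ 0.01916261, -1.06736265, -0.54673634]), 'moment': array([0.04786511, 0.00298336, 0.05600741]), 'gripper_force': 0.0, 'gripper_width': 0.08532647584153692}
```

View pics/scene0.png

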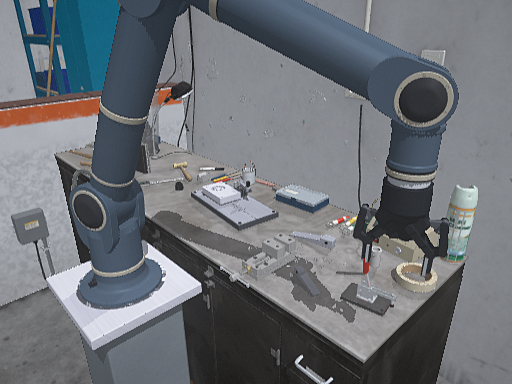

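View pics/side0.png

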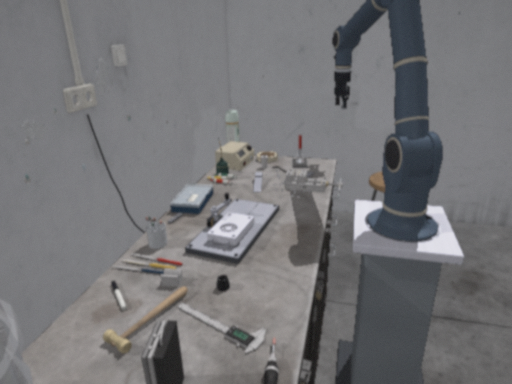

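The scene view shows the base and plate at about (235,203), wedge-like things at about (315,238) and (308,280), and loose parts near (275,250). The side view shows the plate at (232,230). I'll take a close crop of each.

```bash
python3 - <<'E'
from h import *
a=cv2.imread("pics/scene0.png")[160:320,170:430]; a=cv2.resize(a,None,fx=3,fy=3,interpolation=cv2.INTER_CUBIC); cv2.imwrite("pics/c1.png",a)
b=cv2.imread("pics/side0.png")[130:300,150:350]; cv2.imwrite("pics/c2.png",cv2.resize(b,None,fx=3.5,fy=3.5,interpolation=cv2.INTER_CUBIC))
def load(n):
    z=np.load(n+"0.npz"); return (z["K"],z["e"],z["o"]),z["d"]
for n,L in (("scene",[(190,190),(275,213),(250,222),(222,192),(315,238),(330,240),(298,236),(308,280),(280,240),(255,265),(240,278),(365,297),(300,195)]),("side",[(232,230),(190,250),(238,260),(275,205),(308,180),(258,180),(222,283),(170,282)])):
    c,d=load(n); P=cloud(c,d)
    for u,v in L: print(n,u,v,P[v,u].round(3))
E
```

```text
scene 190 190 [ 0.488  0.388 -0.001]
scene 275 213 [ 0.565 -0.032  0.016]
scene 250 222 [ 0.453 -0.023  0.018]
scene 222 192 [0.499 0.184 0.05 ]
scene 315 238 [ 0.531 -0.239  0.016]
scene 330 240 [ 0.542 -0.288  0.024]
scene 298 236 [ 0.511 -0.187  0.009]
scene 308 280 [ 0.355 -0.357  0.009]
scene 280 240 [ 0.386 -0.225  0.062]
scene 255 265 [ 0.275 -0.238  0.036]
scene 240 278 [ 0.24  -0.216 -0.001]
scene 365 297 [ 0.394 -0.504  0.018]
scene 300 195 [ 0.712 -0.02   0.036]
side 232 230 [0.501 0.228 0.043]
side 190 250 [0.601 0.312 0.012]
side 238 260 [0.452 0.331 0.013]
side 275 205 [0.417 0.004 0.026]
side 308 180 [ 0.332 -0.224  0.034]
side 258 180 [ 0.537 -0.232  0.015]
side 222 283 [0.457 0.447 0.023]
side 170 282 [0.592 0.457 0.011]
```

View pics/c1.png

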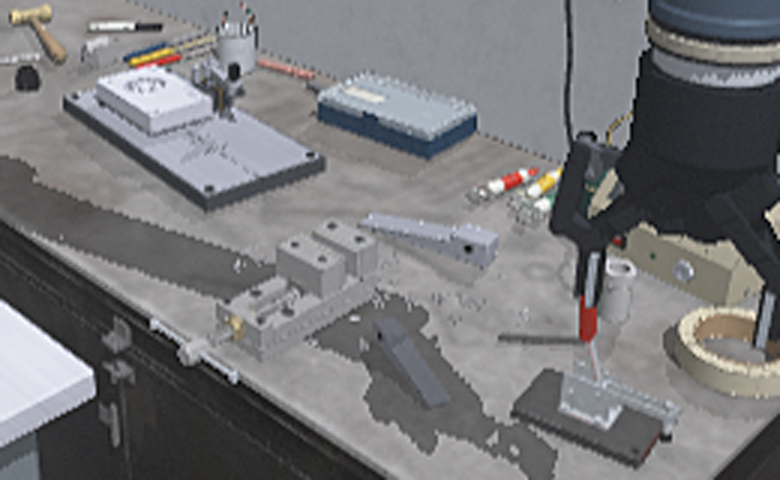

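View pics/c2.png

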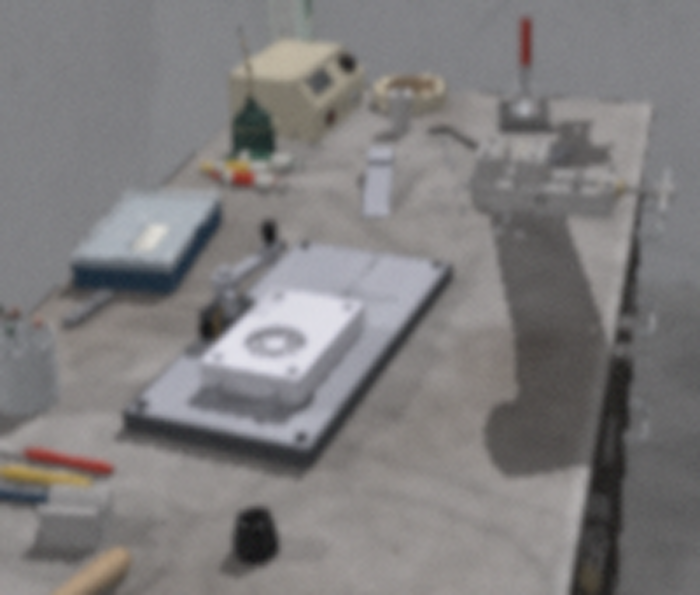

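The crop of the scene view shows two wedges. One is light, at c1 (430,238), which is scene (313,239), with its heel at (335,242) and its tip at (292,233). The other is dark, at c1 (412,362), which is scene (307,281). The gauge knob is at c1 (235,72), which is scene (248,184). Next I'll measure the sizes of both wedges and the base rectangle.

```bash
python3 - <<'E'
from h import *
def load(n):
    z=np.load(n+"0.npz"); return (z["K"],z["e"],z["o"]),z["d"]
for n in ("scene","side"):
    c,d=load(n); P=cloud(c,d); X,Y,Z=P[...,0],P[...,1],P[...,2]
    def seg(name,box,z0,z1):
        m=(d>0)&(X>box[0])&(X<box[1])&(Y>box[2])&(Y<box[3])&(Z>z0)&(Z<z1)
        k,lab,st,_=cv2.connectedComponentsWithStats(m.astype(np.uint8))
        if k<2: print(n,name,"none");return
        i=1+np.argmax(st[1:,4]); p=P[lab==i]
        r=cv2.minAreaRect(p[:,:2].astype(np.float32)*1000)
        print(n,name,len(p),[np.round(q,1) for q in r],"zmax",np.percentile(p[:,2],[5,50,95,99]).round(4), cv2.boxPoints(r).round().tolist())
        return p
    seg("light",(.46,.62,-.33,-.15),.006,.05)
    seg("dark",(.28,.43,-.45,-.28),.006,.05)
    seg("base",(.38,.66,-.08,.36),.012,.03)
    seg("plate",(.38,.6,.05,.32),.043,.065)
    seg("arm",(.5,.66,0.0,.3),.066,.12)
E
```

```text
scene light 298 [array([ 535.6, -233.7]), array([ 34.3, 132.8]), np.float64(9.2)] zmax [0.0068 0.015  0.0282 0.0286] [[508.0, -171.0], [529.0, -302.0], [563.0, -296.0], [542.0, -165.0]]
scene dark 187 [array([ 357.7, -341.9]), array([78.4, 23.1]), np.float64(68.9)] zmax [0.0069 0.0111 0.02   0.021 ] [[333.0, -374.0], [354.0, -383.0], [383.0, -309.0], [361.0, -301.0]]
scene base 1408 [array([511.5, 143.9]), array([353.7, 173.2]), np.float64(82.4)] zmax [0.0152 0.019  0.0225 0.0291] [[402.0, -20.0], [574.0, -43.0], [621.0, 308.0], [449.0, 331.0]]
scene plate 449 [array([525.1, 203.1]), array([148.3, 127.9]), np.float64(83.9)] zmax [0.0442 0.0498 0.0528 0.0591] [[454.0, 136.0], [581.0, 123.0], [597.0, 270.0], [469.0, 284.0]]
scene arm 98 [array([563.7, 128.1]), array([96.7, 21.4]), np.float64(76.8)] zmax [0.0667 0.0765 0.1001 0.1038] [[542.0, 83.0], [563.0, 79.0], [585.0, 173.0], [564.0, 178.0]]
side light 133 [array([ 536. , -220.2]), array([ 28.7, 141.8]), np.float64(13.3)] zmax [0.007  0.0151 0.0296 0.0308] [[506.0, -155.0], [538.0, -292.0], [566.0, -286.0], [534.0, -148.0]]
side dark 17 [array([ 408.2, -442.6]), array([14.1, 35.7]), np.float64(89.7)] zmax [0.0068 0.0112 0.0143 0.015 ] [[390.0, -450.0], [426.0, -450.0], [426.0, -436.0], [390.0, -435.0]]
side base 2049 [array([511.9, 149. ]), array([355.4, 172.3]), np.float64(82.5)] zmax [0.0156 0.0212 0.0236 0.0272] [[403.0, -16.0], [574.0, -38.0], [620.0, 314.0], [450.0, 336.0]]
side plate 913 [array([530.6, 208.1]), array([143.7, 136.1]), np.float64(82.4)] zmax [0.044  0.0522 0.0547 0.0597] [[454.0, 146.0], [589.0, 128.0], [608.0, 270.0], [473.0, 288.0]]
side arm 163 [array([567.1, 139.5]), array([109.8,  29.1]), np.float64(80.3)] zmax [0.0685 0.0781 0.1007 0.1044] [[543.0, 88.0], [572.0, 83.0], [591.0, 191.0], [562.0, 196.0]]
```

The light wedge measures about 142 x 30 x 28 mm, so it is the one meant. The dark one is only about 78 x 23 x 20 mm. The look-alikes were:
- the dark wedge at scene (307,281)
- the light wedge at (313,239), chosen
- the vise-like block at (280,245), not a candidate
- for the knob: the black loupe at (179,186) against the knob at (248,184)

The base centre is about (0.512, 0.147) with a heading of 82.4°. I'll swing over and look with the wrist camera.

>>> {"fn": "drive_tool", "kwargs": {"moves": [0.5,0,0,0,-10.3,0.5,0,0,0,-10.3,0.5,0,0,0,-10.3,0.5,0,0,0,-10.3,0.5,0,0,0,-10.3,0.5,0,0,0,-10.3,0.5,0.058,0.054,0,0,0.5,0.058,0.054,0,0]}}

```text
t: 1.1
eef_pos: [0.336, -0.5508, 0.3032]
eef_rot: [0.752, 0.659, 0.0, -0.0]
wrist_force: [0.4, 0.3, -0.1]
gripper_width: 0.0429
gripper_force: 0.0
```

>>> {"fn": "drive_tool", "kwargs": {"moves": [0.5,0.058,0.054,0,0,0.5,0.058,0.054,0,0,0.5,0.058,0,0,0,0.5,0.058,0,0,0,0.5,0.058,0,0,0,0.5,0.058,0,0,0,0.5,0.058,0,0,0,0.5,0.058,0,0,0]}}

```text
t: 2.1
eef_pos: [0.4768, -0.1247, 0.3038]
eef_rot: [0.751, 0.66, -0.0, 0.0]
wrist_force: [0.8, 0.5, 0.2]
gripper_width: 0.0427
gripper_force: 0.0
```

>>> {"fn": "drive_tool", "kwargs": {"moves": [0.5,0.05,0,0,0,0.5,0.03,0,0,0,0.3,0,0,0,0,0.3,0,0,0,0]}}

```text
t: 2.6
eef_pos: [0.4871, -0.0483, 0.3036]
eef_rot: [0.752, 0.659, -0.0, 0.0]
wrist_force: [-0.2, 0.1, -0.2]
gripper_width: 0.0255
gripper_force: 0.0
```

```bash
python3 - <<'E'
from h import *
c=cam("wrist"); s=status.get_state(); im,d=capture("wrist"); cv2.imwrite("pics/w1.png",im); np.savez("wrist1.npz",d=d,K=c[0],e=c[1],o=c[2])
Rt=R.from_quat(s["eef_rot"]).as_matrix(); print(s["eef_pos"],Rt.round(3),c[1],"cam in tool",Rt.T@(c[1]-s["eef_pos"]),s["gripper_width"],c[0])
E
```

```text
[ 0.48713366 -0.04826943  0.3036174 ] [[ 0.13   0.991 -0.001]
 [ 0.991 -0.13  -0.001]
 [-0.001 -0.001 -1.   ]] [0.49650131 0.02920475 0.37350257] cam in tool [ 0.07798005 -0.00084234 -0.06994527] 0.025453773410607793 [[319.48491551   0.         252.85823219]
 [  0.         319.48491551 194.68370403]
 [  0.           0.           1.        ]]
```

View pics/w1.png

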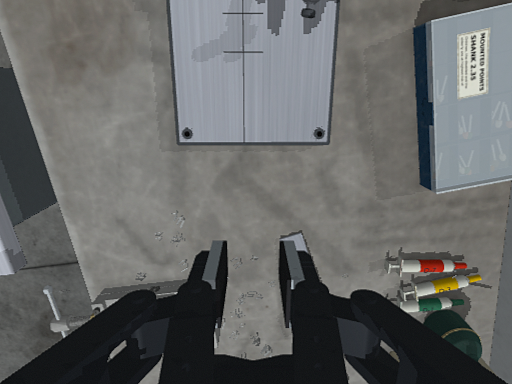

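The wrist view shows the base's front edge at row 143, columns 178 to 329. The engraved wedge line is at column 244 and the knob at (308,13). The tool is aligned with the base. I'll move on to see the knob and plate fully.

>>> {"fn": "drive_tool", "kwargs": {"moves": [0.3,0.05,0,0,0,0.3,0.05,0,0,0,0.3,0,0,0,0,0.3,0,0,0,0]}}

```text
t: 3.15
eef_pos: [0.5003, 0.0503, 0.3036]
eef_rot: [0.752, 0.659, -0.001, 0.0]
wrist_force: [0.2, -0.3, 0.2]
gripper_width: 0.0256
gripper_force: 0.0
```

```bash
python3 - <<'E'
from h import *
c=cam("wrist"); s=status.get_state(); im,d=capture("wrist"); cv2.imwrite("pics/w2.png",im); np.savez("wrist2.npz",d=d,K=c[0],e=c[1],o=c[2])
P=cloud(c,d); print(s["eef_pos"])
for z0,z1,n in ((.092,.115,"knob"),(.046,.058,"plate"),(.014,.026,"base")):
    m=((d>0)&(P[...,2]>z0)&(P[...,2]<z1)); m[270:]=False
    k,l,st,ce=cv2.connectedComponentsWithStats(m.astype(np.uint8)); i=1+np.argmax(st[1:,4]); p=P[l==i]
    print(n,st[i],ce[i],np.median(p,0).round(4),cv2.minAreaRect((p[:,:2]*1000).astype(np.float32)))
z=np.load("wrist1.npz"); c1=(z["K"],z["e"],z["o"])
for C,q in ((c1,[(178,143),(329,144),(244,120),(244,60),(223,51),(262,52),(308,13)]),):
    for u,v in q: print(u,v,onplane(C,u,v,.02).round(4),z["d"][v,u])
E
```

```text
[0.50032521 0.05026435 0.3035735 ]
knob [301 107  19  19 277] [309.97111913 115.94223827] [0.5538 0.1023 0.1023] ((554.5269165039062, 101.96186828613281), (14.537394523620605, 14.123516082763672), 24.87757682800293)
plate [ 189    0  101   82 7699] [239.36589167  40.19158332] [0.5027 0.1738 0.0518] ((502.96490478515625, 172.25906372070312), (68.0521011352539, 90.20629119873047), 82.44657135009766)
base [  165     0   170   227 23827] [246.93448609 140.75855122] [0.4938 0.0718 0.0203] ((504.04974365234375, 93.2059326171875), (239.5030517578125, 170.57440185546875), 82.54842376708984)
178 143 [ 0.4071 -0.0138  0.02  ] 0.3546229
329 144 [ 0.5725 -0.0366  0.02  ] 0.37285158
244 120 [0.4829 0.0013 0.02  ] 0.34463423
244 60 [0.4912 0.0607 0.02  ] 0.32865947
223 51 [0.4712 0.0719 0.02  ] 0.32439345
262 52 [0.5104 0.0658 0.02  ] 0.32295647
308 13 [0.5594 0.0949 0.02  ] 0.2623689
```

View pics/w2.png

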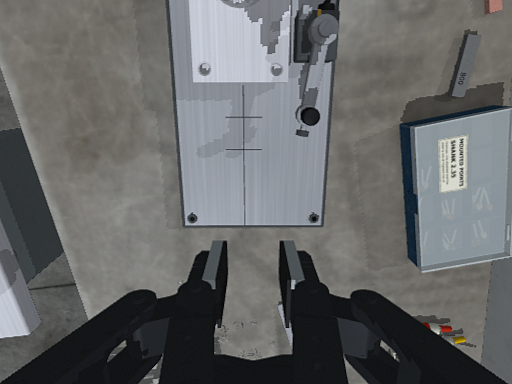

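The wrist view shows the knob at (310,116), which is world (0.554, 0.102, 0.102). The arm stands about 10° in from the base's −x. The column is at (324,27) and the plate's front edge at row 82. The heights agree with the text. I'll fork the knob with the pads.

>>> {"fn": "drive_tool", "kwargs": {"moves": [0.3,0.029,0.0235,0,0,0.3,0.029,0.0235,0,0,0.3,0,0,0.04,10.1,0.3,0,0,0.04,0,0.3,0,0,0.03,0,0.3,0,0,0,0,0.3,0,0,0,0]}}

```text
t: 4.08
eef_pos: [0.5552, 0.1026, 0.195]
eef_rot: [0.807, 0.59, 0.001, 0.001]
wrist_force: [0.3, 0.9, 1.2]
gripper_width: 0.0257
gripper_force: 0.0
```

```bash
python3 - <<'E'
from h import *
c=cam("wrist"); s=status.get_state(); im,d=capture("wrist")
P=cloud(c,d); print(s["eef_pos"])
print(proj(c,[.5543,.102,.102]))
cv2.imwrite("pics/w3.png",im[100:384,100:420])
hsv=im.max(2); z=(d>0)&(P[...,2]>.088)&(P[...,2]<.115); 
k,l,st,ce=cv2.connectedComponentsWithStats(z.astype(np.uint8))
for i in range(1,k):
    if st[i,4]>60: print(st[i],ce[i],np.median(P[l==i],0).round(4))
E
```

```text
[0.55522465 0.10260318 0.1950003 ]
[252.57845385 239.06069151]
[241 218  26  32 677] [253.52289513 233.68833087] [0.5556 0.1048 0.1022]
```

View pics/w3.png

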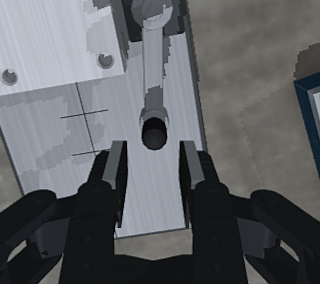

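The knob at crop (153,134) sits centred between the pads. Next I'll descend and swing.

>>> {"fn": "drive_tool", "kwargs": {"moves": [0.3,0,0,0.017,0,0.3,0,0,0.016,0,0.3,0,0,0,0]}}

```text
t: 4.5
eef_pos: [0.5533, 0.1031, 0.1591]
eef_rot: [0.806, 0.591, -0.002, -0.001]
wrist_force: [-0.7, 0.2, 0.2]
gripper_width: 0.0255
gripper_force: 0.0
```

>>> {"fn": "drive_tool", "kwargs": {"moves": [0.3,0.001,-0.012,0,10,0.3,0.001,-0.012,0,10,0.3,0.001,-0.012,0,10,0.3,0.001,-0.012,0,10]}}

```text
t: 5.0
eef_pos: [0.5171, 0.1314, 0.161]
eef_rot: [0.961, 0.277, 0.0, 0.001]
wrist_force: [2.1, -1.9, -2.0]
gripper_width: 0.0254
gripper_force: 1.3
```

>>> {"fn": "drive_tool", "kwargs": {"moves": [0.3,0.001,-0.012,0,10,0.3,0.001,-0.012,0,10,0.3,0.001,-0.009,0,7,0.3,0,0,0,0]}}

```text
t: 5.5
eef_pos: [0.5064, 0.1642, 0.1611]
eef_rot: [0.999, 0.049, 0.0, -0.0]
wrist_force: [-0.6, -0.3, 0.4]
gripper_width: 0.0262
gripper_force: 0.0
```

>>> {"fn": "drive_tool", "kwargs": {"moves": [0.3,0,-0.006,0,5,0.3,0,-0.004,0,3,0.3,0,0,0,0]}}

```text
t: 5.88
eef_pos: [0.5061, 0.1732, 0.161]
eef_rot: [1.0, -0.021, 0.0, -0.0]
wrist_force: [0.3, 0.5, 0.5]
gripper_width: 0.0253
gripper_force: 0.0
```

>>> {"fn": "drive_tool", "kwargs": {"moves": [0.3,0,-0.003,0,2,0.3,0,-0.003,0,2,0.3,0,0,0,0]}}

```text
t: 6.25
eef_pos: [0.5063, 0.1796, 0.161]
eef_rot: [0.998, -0.057, 0.0, -0.0]
wrist_force: [0.2, -0.2, 0.3]
gripper_width: 0.0256
gripper_force: 0.2
```

>>> {"fn": "drive_tool", "kwargs": {"moves": [0.3,0,-0.002,0,1,0.3,0,0,0,0]}}

```text
t: 6.5
eef_pos: [0.5065, 0.1814, 0.1609]
eef_rot: [0.998, -0.065, 0.0, -0.0]
wrist_force: [1.4, -0.9, 0.7]
gripper_width: 0.0257
gripper_force: 0.4
```

>>> {"fn": "drive_tool", "kwargs": {"moves": [0.3,0,-0.002,0,0,0.3,0,0,0,0]}}

```text
t: 6.75
eef_pos: [0.5066, 0.1834, 0.1609]
eef_rot: [0.998, -0.065, -0.0, -0.0]
wrist_force: [0.2, -0.7, 1.4]
gripper_width: 0.0252
gripper_force: 0.5
```

>>> {"fn": "drive_tool", "kwargs": {"moves": [0.3,0,-0.002,0,0,0.3,0,0,0,0]}}

```text
t: 7.0
eef_pos: [0.5067, 0.1841, 0.1608]
eef_rot: [0.998, -0.066, -0.001, 0.001]
wrist_force: [-1.3, -5.0, 3.6]
gripper_width: 0.0254
gripper_force: 2.5
```

>>> {"fn": "drive_tool", "kwargs": {"moves": [0.3,0,-0.002,0,0,0.3,0,0,0,0]}}

```text
t: 7.25
eef_pos: [0.5068, 0.1843, 0.1607]
eef_rot: [0.998, -0.066, -0.001, 0.002]
wrist_force: [-3.3, -8.6, 4.9]
gripper_width: 0.0257
gripper_force: 4.3
```

The push rose against a blocked motion, so the arm is at its stop (9 N). I'll back off, rise, turn and travel to the wedge.

>>> {"fn": "drive_tool", "kwargs": {"moves": [0.3,0,0.009,0,0,0.3,0,0,-0.03,0,0.3,0,0,-0.06,0,0.5,0,0,-0.055,-10.7,0.6,0,0,0,-10.7,0.6,0,0,0,-10.7,0.6,0,0,0,-10.7,0.6,0,0,0,-10.7]}}

```text
t: 8.25
eef_pos: [0.5061, 0.1792, 0.3061]
eef_rot: [0.919, 0.394, 0.001, -0.001]
wrist_force: [0.9, 0.2, -1.0]
gripper_width: 0.0515
gripper_force: 0.0
```

>>> {"fn": "drive_tool", "kwargs": {"moves": [0.6,0,0,0,-10.7,0.6,0,0,0,-10.7,0.6,0,0,0,-10.7,0.6,0,0,0,-10.7,0.6,0,0,0,-10.7,0.6,-0.0526,-0.0036,0,0,0.6,-0.0526,-0.0036,0,0,0.6,-0.0526,-0.0036,0,0]}}

```text
t: 9.25
eef_pos: [0.5218, 0.0202, 0.3061]
eef_rot: [0.646, 0.764, 0.001, 0.0]
wrist_force: [1.1, -0.3, -0.0]
gripper_width: 0.0515
gripper_force: 0.0
```

>>> {"fn": "drive_tool", "kwargs": {"moves": [0.6,-0.0526,-0.0036,0,0,0.6,-0.0526,-0.0036,0,0,0.6,-0.0526,-0.0036,0,0,0.6,-0.0526,-0.0036,0,0,0.6,-0.0526,-0.0036,0,0,0.6,-0.0526,-0.0036,0,0,0.6,-0.0526,-0.0036,0,0,0.6,0,0,0,0]}}

```text
t: 10.25
eef_pos: [0.5565, -0.3519, 0.305]
eef_rot: [0.649, 0.761, -0.0, 0.001]
wrist_force: [-0.2, 0.4, 0.2]
gripper_width: 0.0514
gripper_force: 0.0
```

```bash
cat > w.py <<'E'
from h import *
import sys
c=cam("wrist"); s=status.get_state(); im,d=capture("wrist"); P=cloud(c,d)
Rt=R.from_quat(s["eef_rot"]).as_matrix(); print(s["eef_pos"],"x head",np.degrees(np.arctan2(Rt[1,0],Rt[0,0])))
m=(d>0)&(P[...,2]>.004)&(P[...,2]<.04)&(P[...,0]>.46)&(P[...,0]<.63)&(P[...,1]>-.36)&(P[...,1]<-.12)
k,l,st,ce=cv2.connectedComponentsWithStats(m.astype(np.uint8)); i=1+np.argmax(st[1:,4])
p=P[l==i]; r=cv2.minAreaRect((p[:,:2]*1000).astype(np.float32)); print("all",st[i],r,cv2.boxPoints(r).round(1).tolist(),p[:,2].max())
h=p[p[:,2]>.0235]; r=cv2.minAreaRect((h[:,:2]*1000).astype(np.float32)); print("heel",r,cv2.boxPoints(r).round(1).tolist(),np.median(h[:,2]))
sd=cam("scene"); _,ds=capture("scene"); Q=cloud(sd,ds); mm=(ds>0)&(Q[...,2]>.09)&(Q[...,2]<.12)&(abs(Q[...,0]-.52)<.1)&(abs(Q[...,1]-.15)<.1); print("knob scene",np.median(Q[mm],0).round(4),mm.sum())
cv2.imwrite("pics/w4.png",im)
E
python3 w.py
```

```text
[ 0.55648813 -0.35186575  0.30504959] x head 99.05349296791695
all [ 236    0   33  114 3316] ((537.7029418945312, -242.38070678710938), (30.588748931884766, 110.4657974243164), 10.84813404083252) [[512.2999877929688, -191.0], [533.0999755859375, -299.5], [563.0999755859375, -293.70001220703125], [542.2999877929688, -185.3000030517578]] 0.030032566544013484
heel ((544.3270874023438, -277.02899169921875), (29.90096092224121, 40.04771423339844), 11.30517578125) [[525.7000122070312, -260.29998779296875], [533.5999755859375, -299.6000061035156], [562.9000244140625, -293.70001220703125], [555.0999755859375, -254.5]] 0.02779813097986833
knob scene [0.5032 0.1728 0.0981] 15
```

View pics/w4.png

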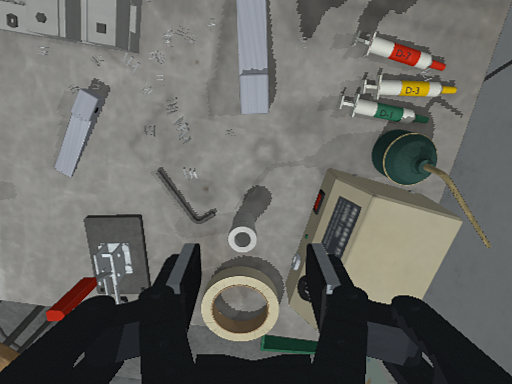

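The light wedge's heel is at (255,93), measured 30 x 40 mm with its top at z 0.028, centred at (0.5443, −0.277) with heading 101°. The bushing at (243,238) and the hex key at (185,195) will be clear of the grip. I'll grasp the heel.

>>> {"fn": "drive_tool", "kwargs": {"moves": [0.55,0,0,0,-2,0.55,0.0379,0.0012,0,0,0.55,0.0379,0.0012,0,0,0.55,0,0,0.06,0,0.55,0,0,0.06,0,0.55,0,0,0.05,0,0.55,0,0,0,0]}}

```text
t: 11.22
eef_pos: [0.5426, -0.2694, 0.1327]
eef_rot: [0.632, 0.775, -0.001, -0.004]
wrist_force: [0.3, 0.7, 0.6]
gripper_width: 0.0473
gripper_force: 0.0
```

```bash
python3 - <<'E'
from h import *
s=status.get_state(); Rt=R.from_quat(s["eef_rot"]).as_matrix(); e=Rt.T@(np.array([.5443,-.277,0])-s["eef_pos"]); print(s["eef_pos"],e,np.degrees(np.arctan2(Rt[1,0],Rt[0,0])))
E
```

```text
[ 0.5425865  -0.26936048  0.13274431] [-0.00854028  0.00093581  0.13269717] 101.67378540294695
```

>>> {"fn": "drive_tool", "kwargs": {"moves": [0.55,-0.008,0.001,0.02,0.5,0.55,0,0,0.02,0,0.55,0,0,0.013,0,0.55,0,0,0,0,0.25,0,0,0,0,0.25,0,0,0,0,0.25,0,0,0,0,0.25,0,0,0,0]}}

```text
t: 12.22
eef_pos: [0.5475, -0.2796, 0.0837]
eef_rot: [0.636, 0.772, 0.0, 0.001]
wrist_force: [-0.3, 0.7, 5.0]
gripper_width: 0.0286
gripper_force: 61.4
```

>>> {"fn": "drive_tool", "kwargs": {"moves": [0.2,0,0,0,0,0.1,0,0,0,0,0.1,0,0,0,0]}}

```text
t: 12.6
eef_pos: [0.5475, -0.2795, 0.0837]
eef_rot: [0.636, 0.772, 0.0, 0.0]
wrist_force: [-0.5, -0.7, 6.2]
gripper_width: 0.0286
gripper_force: 61.5
```

Gripped firmly at 61 N. I'll lift, align with the base and look.

>>> {"fn": "drive_tool", "kwargs": {"moves": [0.1,0,0,-0.03,0,0.1,0,0,-0.05,0,0.1,0,0,0,9.3,0.1,0,0,0,9.3,0.1,0.0441,-0.0169,0,0,0.1,0.0441,-0.0169,0,0,0.1,0.0441,-0.0169,0,0,0.1,0.0441,-0.0169,0,0]}}

```text
t: 13.6
eef_pos: [0.5023, -0.0942, 0.162]
eef_rot: [0.753, 0.659, -0.0, -0.001]
wrist_force: [1.1, 0.8, -3.3]
gripper_width: 0.0285
gripper_force: 60.6
```

>>> {"fn": "drive_tool", "kwargs": {"moves": [0.1,0.0441,-0.0169,0,0,0.1,0.0441,-0.0169,0,0,0.1,0,0,0,0,0.1,0,0,0,0]}}

```text
t: 14.1
eef_pos: [0.4813, -0.0041, 0.1624]
eef_rot: [0.752, 0.659, -0.001, -0.0]
wrist_force: [-0.6, -0.4, -4.3]
gripper_width: 0.0285
gripper_force: 60.6
```

```bash
cat > w5.py <<'E'
from h import *
c=cam("wrist"); s=status.get_state(); im,d=capture("wrist"); P=cloud(c,d)
B=np.array([.5117,.1465]); a=np.radians(82.45); ex=np.array([np.cos(a),np.sin(a)]); ey=np.array([-ex[1],ex[0]])
Rt=R.from_quat(s["eef_rot"]).as_matrix(); q=s["eef_pos"][:2]-B
print(s["eef_pos"],"x head",np.degrees(np.arctan2(Rt[1,0],Rt[0,0])),"TCP in base",q@ex,q@ey,s["wrist_force"])
F=np.stack([(P[...,:2]-B)@ex,(P[...,:2]-B)@ey,P[...,2]],-1)
m=(d>0)&(F[...,0]<-5e-3)&(F[...,2]>ZW if (ZW:=s["eef_pos"][2]-.0837+.0025) else 0)&(F[...,2]<ZW+.035)&(F[...,0]>-.13)&(abs(F[...,1])<.06)
k,l,st,ce=cv2.connectedComponentsWithStats(m.astype(np.uint8)); i=1+np.argmax(st[1:,4]); p=F[l==i]
r=cv2.minAreaRect((p[:,:2]*1000).astype(np.float32)); print("wedge in base",st[i],r,"xmax",np.percentile(p[:,0],[99,100]))
t=p[p[:,0]>p[:,0].max()-.03]; 
for lo in np.arange(-.12,0,.02):
    g=p[(p[:,0]>lo)&(p[:,0]<lo+.02)]
    if len(g)>20: print(round(lo,2),"y mid",(g[:,1].min()+g[:,1].max())/2,np.median(g[:,1]),"w",np.ptp(g[:,1]),"z",np.median(g[:,2]))
m=(d>0)&(F[...,2]>.046)&(F[...,2]<.058)&(F[...,0]>-.03); p=F[m]; 
if m.sum()>50: print("plate y",np.percentile(p[:,1],[1,99]),"front x",np.percentile(p[:,0],1))
m=(d>0)&(F[...,2]>.092)&(F[...,2]<.115)&(F[...,0]>-.01); print("knob in base",np.median(F[m],0),m.sum())
cv2.imwrite("pics/w5.png",im)
E
python3 w5.py
```

```text
[ 0.48129502 -0.00411957  0.16240015] x head 82.39573152663888 TCP in base -0.1533087359186095 0.010351277787160315 [-0.59078913 -0.37789121 -4.27824062]
wedge in base [  213     0    75   221 15322] ((-84.88590240478516, 12.058290481567383), (90.26781463623047, 30.490398406982422), 0.21848200261592865) xmax [-0.04065185 -0.03972618]
-0.12 y mid 0.01191909109637477 0.01180911385288855 w 0.030257336399815715 z 0.09527903484662917
-0.1 y mid 0.011964786343594214 0.012004381829974424 w 0.03018192695600984 z 0.0922873486002049
-0.08 y mid 0.012078692825776935 0.01198946988630812 w 0.03013099970226786 z 0.08931622733776287
-0.06 y mid 0.012208314772205993 0.012357764232152232 w 0.030528505960289314 z 0.086311395559982
knob in base [nan nan nan] 0
  return _methods._mean(a, axis=axis, dtype=dtype,
  ret = um.true_divide(
```

View pics/w5.png

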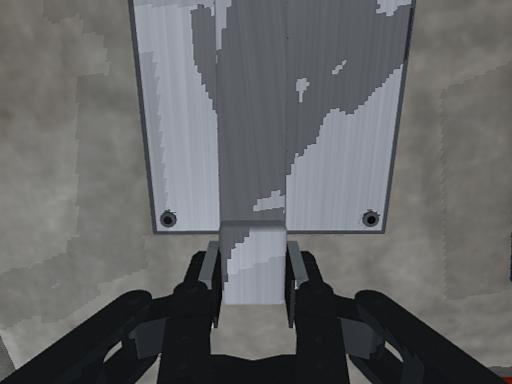

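The wedge is held straight, with its heel at (252,263) and its ramp filling columns 218 to 288. It sits 2 to 3 mm left of the engraved line, level, and its tip should be about 10 mm before the plate. I'll shift over and set it down on the apron.

>>> {"fn": "drive_tool", "kwargs": {"moves": [0.1,0,0.0025,0.03,0,0.1,0,0,0.02,0,0.1,0,0,0.005,0,0.1,0,0,0,0]}}

```text
t: 14.65
eef_pos: [0.4844, -0.0049, 0.1079]
eef_rot: [0.753, 0.658, -0.0, 0.0]
wrist_force: [-0.1, -0.2, -3.3]
gripper_width: 0.0285
gripper_force: 60.5
```

>>> {"fn": "drive_tool", "kwargs": {"moves": [0.1,0,0,0.0015,0,0.1,0,0,0,0]}}

```text
t: 14.9
eef_pos: [0.4845, -0.0042, 0.107]
eef_rot: [0.753, 0.659, 0.0, 0.0]
wrist_force: [0.1, 0.8, -4.0]
gripper_width: 0.0284
gripper_force: 60.5
```

>>> {"fn": "drive_tool", "kwargs": {"moves": [0.1,0,0,0.0015,0,0.1,0,0,0,0]}}

```text
t: 15.15
eef_pos: [0.4841, -0.004, 0.105]
eef_rot: [0.752, 0.659, 0.0, 0.0]
wrist_force: [-0.2, -0.0, -4.1]
gripper_width: 0.0284
gripper_force: 60.5
```

>>> {"fn": "drive_tool", "kwargs": {"moves": [0.1,0,0,0.001,0,0.1,0,0,0,0]}}

```text
t: 15.4
eef_pos: [0.4842, -0.0041, 0.1039]
eef_rot: [0.753, 0.659, 0.0, 0.0]
wrist_force: [1.4, -0.6, -3.8]
gripper_width: 0.0288
gripper_force: 60.6
```

>>> {"fn": "drive_tool", "kwargs": {"moves": [0.1,0,0,0.001,0,0.1,0,0,0,0]}}

```text
t: 15.65
eef_pos: [0.4843, -0.0041, 0.1036]
eef_rot: [0.753, 0.659, -0.0, 0.0]
wrist_force: [-2.1, -0.7, 4.6]
gripper_width: 0.0288
gripper_force: 61.7
```

>>> {"fn": "drive_tool", "kwargs": {"moves": [0.1,0,0,0.001,0,0.1,0,0,0,0]}}

```text
t: 15.9
eef_pos: [0.4843, -0.0041, 0.1036]
eef_rot: [0.753, 0.659, -0.0, 0.0]
wrist_force: [-5.0, -0.3, 15.4]
gripper_width: 0.0287
gripper_force: 63.0
```

Contact with the apron is at TCP z 0.1036. I'll ease off the vertical load, then slide in.

>>> {"fn": "drive_tool", "kwargs": {"moves": [0.1,0,0,-0.0015,0,0.1,0,0,0,0,0.1,0.006,0,0,0,0.1,0.006,0,0,0,0.1,0.006,0,0,0,0.1,0,0,0,0]}}

```text
t: 16.65
eef_pos: [0.4871, 0.0149, 0.1036]
eef_rot: [0.752, 0.659, 0.001, 0.0]
wrist_force: [1.1, -1.9, 4.4]
gripper_width: 0.0288
gripper_force: 61.6
```

```bash
python3 w5.py 2>/dev/null
```

```text
[0.48708732 0.01490734 0.10363225] x head 82.4506811465304 TCP in base -0.1336857171292306 0.007109169808464094 [ 1.13708722 -1.8829545   4.39295124]
wedge in base [  186     0   134   277 19809] ((-75.03433227539062, 8.174205780029297), (109.88870239257812, 55.866737365722656), 0.1069948673248291) xmax [-0.02123019 -0.02007407]
-0.12 y mid 0.008252010703342331 0.008267365863805007 w 0.030174758323995108 z 0.041575539686033613
-0.1 y mid 0.008590484053866969 0.008273165421125127 w 0.030129122465227386 z 0.036694593223132566
-0.08 y mid 0.008531208335171955 0.008696518143798508 w 0.03029917287592436 z 0.033821291863764605
-0.06 y mid 0.008809958856843107 0.008690386458396742 w 0.030023470548423116 z 0.030945621212037477
-0.04 y mid 0.008979580321739252 0.008689245896433518 w 0.03042379011332644 z 0.028083391395787333
knob in base [nan nan nan] 0
```

>>> {"fn": "drive_tool", "kwargs": {"moves": [0.1,0.005,-0.001,-0.0003,0,0.1,0.005,0,0,0,0.1,0.005,0,0,0,0.1,0,0,0,0]}}

```text
t: 17.2
eef_pos: [0.4875, 0.0298, 0.1036]
eef_rot: [0.752, 0.659, 0.0, -0.0]
wrist_force: [0.2, -0.2, 2.5]
gripper_width: 0.0287
gripper_force: 61.3
```

>>> {"fn": "drive_tool", "kwargs": {"moves": [0.1,0.004,0,0,0,0.1,0.004,0,0,0,0.1,0.004,0,0,0,0.1,0,0,0,0]}}

```text
t: 17.7
eef_pos: [0.4888, 0.0394, 0.1036]
eef_rot: [0.753, 0.658, -0.001, 0.0]
wrist_force: [-0.6, -6.0, 3.8]
gripper_width: 0.0285
gripper_force: 61.5
```

>>> {"fn": "drive_tool", "kwargs": {"moves": [0.1,0.004,0,0,0,0.1,0.004,0,0,0,0.1,0.004,0,0,0,0.1,0,0,0,0]}}

```text
t: 18.2
eef_pos: [0.4904, 0.0509, 0.1036]
eef_rot: [0.753, 0.658, -0.001, 0.001]
wrist_force: [-0.3, -7.4, 4.7]
gripper_width: 0.0287
gripper_force: 61.6
```

The plate is on the ramp and the push is steady at about 7 N. I'll carry on with smaller steps.

>>> {"fn": "drive_tool", "kwargs": {"moves": [0.1,0.003,0,0,0,0.1,0.003,0,0,0,0.1,0.003,0,0,0,0.1,0,0,0,0]}}

```text
t: 18.7
eef_pos: [0.4916, 0.0595, 0.1036]
eef_rot: [0.753, 0.658, -0.001, 0.001]
wrist_force: [-0.9, -7.5, 5.2]
gripper_width: 0.0288
gripper_force: 61.6
```

>>> {"fn": "drive_tool", "kwargs": {"moves": [0.1,0.001,0,0,0,0.1,0.001,0,0,0,0.1,0.001,0,0,0]}}

```text
t: 19.08
eef_pos: [0.4919, 0.0618, 0.1036]
eef_rot: [0.753, 0.658, -0.002, 0.001]
wrist_force: [-1.6, -8.7, 5.5]
gripper_width: 0.0286
gripper_force: 61.7
```

>>> {"fn": "drive_tool", "kwargs": {"moves": [0.1,0.001,0,0,0,0.1,0.001,0,0,0,0.1,0.001,0,0,0]}}

```text
t: 19.45
eef_pos: [0.4923, 0.0648, 0.1036]
eef_rot: [0.753, 0.658, -0.002, 0.001]
wrist_force: [-0.7, -9.9, 5.2]
gripper_width: 0.0285
gripper_force: 61.7
```

```bash
cat > w6.py <<'E'
from h import *
c=cam("wrist"); s=status.get_state(); im,d=capture("wrist"); P=cloud(c,d)
B=np.array([.5117,.1465]); a=np.radians(82.45); ex=np.array([np.cos(a),np.sin(a)]); ey=np.array([-ex[1],ex[0]])
F=np.stack([(P[...,:2]-B)@ex,(P[...,:2]-B)@ey,P[...,2]],-1)
q=s["eef_pos"][:2]-B; print("TCP",q@ex,q@ey,s["wrist_force"])
m=(d>0)&(abs(F[...,1]-.04)<.03)&(F[...,2]>.048)&(F[...,2]<.075)&(F[...,0]>-.02)&(F[...,0]<.1)
m|=(d>0)&(abs(F[...,1]+.022)<.01)&(F[...,2]>.048)&(F[...,2]<.075)&(F[...,0]>-.02)&(F[...,0]<.1)
p=F[m]; print(len(p))
if len(p)>50:
    f=np.polyfit(p[:,0],p[:,2],1); print("plate slope,z at -10,30,115:",f[0],np.polyval(f,[-.01,.03,.115]))
m=(d>0)&(F[...,2]>.095)&(F[...,2]<.115)&(F[...,0]>-.0)&(abs(F[...,1]-.01)<.04); print("knob in base",np.median(F[m],0) if m.any() else None,m.sum())
cv2.imwrite("pics/w6.png",im)
E
python3 w6.py
```

```text
TCP -0.0835380223003809 0.008541836637061777 [-0.69896661 -9.93179402  5.21482766]
18173
plate slope,z at -10,30,115: -0.02770460267937494 [0.05578759 0.0546794  0.05232451]
knob in base None 0
```

View pics/w6.png

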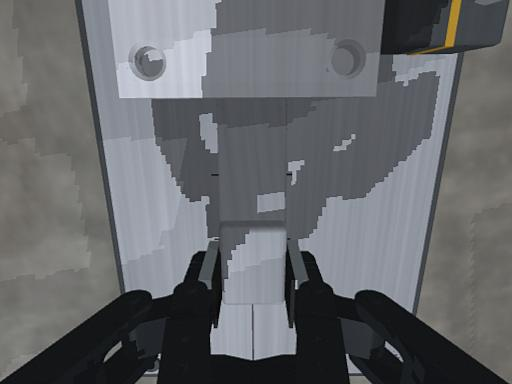

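The wedge is centred under the plate's front edge (row 98, columns 218 to 290) and the plate is tilting: it has risen about 3.5 mm. I'll continue in fine steps.

>>> {"fn": "drive_tool", "kwargs": {"moves": [0.1,0.001,0,0,0,0.1,0.001,0,0,0,0.1,0.001,0,0,0,0.1,0,0,0,0]}}

```text
t: 20.0
eef_pos: [0.4927, 0.0679, 0.1036]
eef_rot: [0.753, 0.658, -0.002, 0.001]
wrist_force: [-2.3, -8.2, 5.0]
gripper_width: 0.0291
gripper_force: 61.7
```

>>> {"fn": "drive_tool", "kwargs": {"moves": [0.1,0.001,0,0,0,0.1,0.001,0,0,0,0.1,0,0,0,0]}}

```text
t: 20.38
eef_pos: [0.4929, 0.0699, 0.1036]
eef_rot: [0.753, 0.658, -0.002, 0.001]
wrist_force: [-1.0, -8.4, 6.4]
gripper_width: 0.0288
gripper_force: 61.7
```

>>> {"fn": "drive_tool", "kwargs": {"moves": [0.1,0.001,0,0,0,0.1,0.001,0,0,0,0.1,0,0,0,0]}}

```text
t: 20.75
eef_pos: [0.4932, 0.0719, 0.1036]
eef_rot: [0.753, 0.658, -0.002, 0.001]
wrist_force: [-1.2, -8.4, 5.2]
gripper_width: 0.0289
gripper_force: 61.7
```

>>> {"fn": "drive_tool", "kwargs": {"moves": [0.1,0.001,0,0,0,0.1,0.001,0,0,0,0.1,0,0,0,0,0.1,0,0,0,0]}}

```text
t: 21.25
eef_pos: [0.4935, 0.0738, 0.1036]
eef_rot: [0.753, 0.658, -0.002, 0.001]
wrist_force: [-0.9, -9.1, 5.3]
gripper_width: 0.0284
gripper_force: 61.8
```

>>> {"fn": "drive_tool", "kwargs": {"moves": [0.1,0.001,0,0,0,0.1,0.001,0,0,0,0.1,0,0,0,0,0.1,0,0,0,0]}}

```text
t: 21.75
eef_pos: [0.4936, 0.0752, 0.1036]
eef_rot: [0.753, 0.658, -0.002, 0.001]
wrist_force: [-1.1, -10.1, 6.3]
gripper_width: 0.0284
gripper_force: 61.8
```

>>> {"fn": "drive_tool", "kwargs": {"moves": [0.1,0.001,0,0,0,0.1,0,0,0,0,0.1,0,0,0,0]}}

```text
t: 22.12
eef_pos: [0.4937, 0.0758, 0.1036]
eef_rot: [0.753, 0.658, -0.003, 0.001]
wrist_force: [-1.1, -12.0, 6.8]
gripper_width: 0.0286
gripper_force: 61.9
```

>>> {"fn": "drive_tool", "kwargs": {"moves": [0.1,0.0006,0,0,0,0.1,0,0,0,0,0.1,0,0,0,0]}}

```text
t: 22.5
eef_pos: [0.4938, 0.0761, 0.1036]
eef_rot: [0.753, 0.657, -0.003, 0.001]
wrist_force: [-1.8, -12.6, 6.9]
gripper_width: 0.0289
gripper_force: 61.9
```

The push rose by 4 N over the steady value while the advance halved, so the plate has met the finger. The estimated nip is about 8 N. I'll unload the spring wind-up gently and then let go.

>>> {"fn": "drive_tool", "kwargs": {"moves": [0.1,-0.001,0,-0.0002,0,0.1,-0.001,0,-0.0002,0,0.1,-0.001,0,-0.0002,0,0.1,0,0,0,0]}}

```text
t: 23.0
eef_pos: [0.4937, 0.0758, 0.1037]
eef_rot: [0.753, 0.658, -0.001, 0.0]
wrist_force: [0.9, -5.8, -3.6]
gripper_width: 0.0285
gripper_force: 60.6
```

>>> {"fn": "drive_tool", "kwargs": {"moves": [0.1,-0.001,0,0.0002,0,0.1,-0.0008,0,0.0001,0,0.1,0,0,0,0]}}

```text
t: 23.38
eef_pos: [0.4936, 0.0756, 0.1037]
eef_rot: [0.752, 0.659, 0.0, -0.0]
wrist_force: [1.1, -0.8, -6.5]
gripper_width: 0.0286
gripper_force: 60.4
```

>>> {"fn": "drive_tool", "kwargs": {"moves": [0.38,0,0,0,0,0.45,0,0,0,0,0.5,0,0,0,0,0.5,0,0,0,0]}}

```text
t: 23.88
eef_pos: [0.4938, 0.0754, 0.1042]
eef_rot: [0.752, 0.659, 0.0, 0.0]
wrist_force: [0.2, -0.7, 0.2]
gripper_width: 0.0428
gripper_force: 0.0
```

```bash
python3 w6.py; python3 w5.py 2>/dev/null
```

```text
TCP -0.07284923200232042 0.00839853822294648 [ 0.23305897 -0.71689115  0.18841367]
22262
plate slope,z at -10,30,115: 0.03352233637139822 [0.05618411 0.057525   0.0603744 ]
knob in base [0.02332168 0.01040036 0.09669465] 131
[0.49377789 0.0752945  0.10413023] x head 82.40113642972484 TCP in base -0.07294299634226276 0.008410952836738754 [-0.39224861 -0.56619279 -0.41701508]
wedge in base [  121   121   252   182 12800] ((-47.23198318481445, 11.512073516845703), (84.46153259277344, 90.66665649414062), 0.003523491322994232) xmax [-0.00530301 -0.00500008]
-0.1 y mid 0.009561518980458305 0.009608547944500858 w 0.03013251944187392 z 0.04792012255090804
-0.08 y mid 0.00965220909614438 0.009595453158122397 w 0.029960966635807596 z 0.047951712780230166
-0.06 y mid 0.009802558595857273 0.00959183246188773 w 0.02981016355012421 z 0.04420688654698596
-0.04 y mid 0.009785971271706929 0.01000360558782242 w 0.03021862624702156 z 0.036850928631573104
-0.02 y mid 0.011514562696141036 0.010429883434484376 w 0.0906666635316104 z 0.03547881696196287
plate y [-0.07435828  0.05561981] front x -0.006686640475423475
knob in base [0.02343978 0.01026743 0.09483413] 237
```

Let go: the wedge stays on the engraved line at y 9.6 mm and the knob is at the swung-in place. I'll rise, and check the nip with a light, capped push on the heel's back with the fingers shut.

>>> {"fn": "drive_tool", "kwargs": {"moves": [0.5,0,0,-0.02,0,0.5,0,0,-0.025,0,0.3,-0.023,0,0,0,0,-0.023,0,0,0,0,0,0,0,0,0,0,0,0,0,0,0,0,0.025,0,0,0,0,0.023,0]}}

```text
t: 24.98
eef_pos: [0.4881, 0.0309, 0.1006]
eef_rot: [0.752, 0.659, 0.001, 0.0]
wrist_force: [0.3, 0.2, -0.5]
gripper_width: -0.0003
gripper_force: 0.0
```

>>> {"fn": "drive_tool", "kwargs": {"moves": [0,0,-0.0012,0,0,0,0.006,0,0,0,0,0.004,0,0,0,0,0.002,0,0,0,0,0,0,0,0]}}

```text
t: 25.6
eef_pos: [0.4883, 0.0418, 0.1014]
eef_rot: [0.752, 0.659, 0.0, 0.0]
wrist_force: [-0.1, -0.2, 0.8]
gripper_width: 0.0003
gripper_force: 0.0
```

>>> {"fn": "drive_tool", "kwargs": {"moves": [0,0.002,0,0,0,0,0.002,0,0,0,0,0.001,0,0,0,0,0,0,0,0]}}

```text
t: 26.1
eef_pos: [0.4887, 0.0467, 0.101]
eef_rot: [0.752, 0.659, 0.0, 0.0]
wrist_force: [-0.6, 0.5, 0.5]
gripper_width: -0.0001
gripper_force: 0.0
```

>>> {"fn": "drive_tool", "kwargs": {"moves": [0,0.001,0,0,0,0,0.001,0,0,0,0,0,0,0,0]}}

```text
t: 26.48
eef_pos: [0.4889, 0.0484, 0.101]
eef_rot: [0.753, 0.659, -0.0, 0.0]
wrist_force: [0.5, -0.5, -0.2]
gripper_width: -0.0002
gripper_force: 0.3
```

>>> {"fn": "drive_tool", "kwargs": {"moves": [0,0.001,0,0,0,0,0.001,0,0,0,0,0,0,0,0]}}

```text
t: 26.85
eef_pos: [0.489, 0.0486, 0.101]
eef_rot: [0.753, 0.658, -0.001, 0.001]
wrist_force: [-0.2, -6.0, 1.2]
gripper_width: 0.0001
gripper_force: 3.0
```

>>> {"fn": "drive_tool", "kwargs": {"moves": [0,0.001,0,0,0,0,0.001,0,0,0,0,0,0,0,0]}}

```text
t: 27.22
eef_pos: [0.489, 0.0489, 0.101]
eef_rot: [0.753, 0.658, -0.002, 0.001]
wrist_force: [-0.8, -9.8, 4.5]
gripper_width: -0.0002
gripper_force: 4.9
```

The wedge held still under 9.8 N, well above the free lifting push, so the plate is nipped. I'll back off clear of everything.

>>> {"fn": "drive_tool", "kwargs": {"moves": [0,-0.003,0,0,0,0,-0.005,0,0,0,0,-0.015,0,0,0,0,0,0,-0.04,0,0,0,0,-0.06,0,0,0,0,-0.06,0,0,0,0,0,0]}}

```text
t: 28.1
eef_pos: [0.4888, 0.0296, 0.2657]
eef_rot: [0.753, 0.658, 0.004, 0.003]
wrist_force: [-0.1, -0.1, -0.8]
gripper_width: 0.0003
gripper_force: 0.0
```

```bash
python3 w6.py; python3 - <<'E'
from h import *
im=cv2.imread("pics/w6.png"); print(status.get_state()["wrist_force"])
E
```

```text
TCP -0.11887482548111813 0.007313095633732462 [-0.07013929 -0.14862397 -0.81901813]
4176
plate slope,z at -10,30,115: 0.008618225726030295 [0.05614661 0.05649134 0.05722389]
knob in base None 0
[ 0.0158849  -0.10541677 -0.88761131]
```

View pics/w6.png

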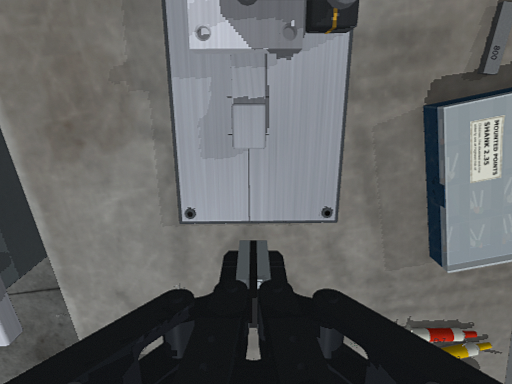

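The wedge sits straight under the plate's front edge (heel at (249,125)), the gauge arm is swung over the plate at the top edge of the picture, and the robot is clear. I'll hand in.

```bash
python3 -c "
from bench import workorder; print(workorder.hand_in())"
```

```text
the job is handed in; nothing more can be done
None
```

The job is handed in at about 28 s: the gauge arm is at its stop, the wedge is let go about 63 mm under the plate, and the plate stays up, nipped on the finger at an estimated 8 N (inferred from the push, not measured).

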